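# Click the lawn sprinkler's pattern wheel round to its slot outlet

## Robot

A 7-joint arm with a two-finger parallel gripper is mounted at the origin on the work surface. World frame = base frame: x ahead of the robot, y to its left, z up, the work surface at z = 0. Lengths are in mm, angles in degrees, forces in N, time in s.
With the tool pointing down it reaches from about 425 to 925 mm from the base axis. Payload 6.8 kg.
Tool frame: the origin (TCP) lies at the very end of the fingers, on their centre line; the grasp point (between the pads) lies 19 mm behind it; z points along the fingers, x is the direction in which the jaws open and shut, and the axes are right-handed (so a half turn about z gives the same grasp; the last joint's range is limited). The gripper opens to 85 mm and grips with 20 to 120 N. Pads are 22 mm wide; open, the fingers measure 114 mm over their backs; the gripper's body (76 mm by 85 mm) begins 54 mm behind the grasp point. The pads swing forward as they close: fully open they stand 13 mm farther back than shut.
Start: joints at [62.332, 27.33, 1.283, 89.118, -0.659, 63.558, -4.761], TCP at [247.118, -628.156, 231.308] pointing down, gripper open.
Joint ranges: [-169.35, 169.35], [-19.33, 120.38], [-80.79, 83.38], [13.8, 139.57], [-78.32, 258.32], [9.67, 109.79], [-169.56, 169.56]. Speed limits (degrees/s): [136.94, 136.94, 180, 180, 180, 180, 180].

## Interface

Orientations are given as a 3x3 rotation matrix whose columns are the frame's x, y, z axes.
In Python, from station import readout, viewer, job gives the robot as it stands.
- The arm moves only by the shell command python3 -m creep 'ROWS'. ROWS is JSON, a list of rows, each an object with "fingers": the opening, from 0 (shut) to 1 (fully open); "xyz": the shift along the world's x, y, z in m, a list of three; "turn": the turn, a rotation vector about the world's x, y, z in degrees, a list of three. A call has 1 to 12 rows; each row is the pose to reach, as a shift and turn from the pose measured when the call began; what a row does not reach only later rows make up. A row lasts 1/8 s, in which the tool goes at most 62.5 mm and 10.7 degrees, less where a joint would pass 70% of its speed; a pose out of reach is approached as far as the arm can. A call with a gripper value outside its range is refused whole. The fingers move at their own pace and stop on an object; the grip force is fixed at half the most. Time passes only in rows, so rows that repeat a pose let the fingers close. It gives the time, the measured TCP pose, the force and the opening at its end, in the units of the state.
- readout.state(): the state, without advancing time (a new reading comes with each control period).
- viewer.capture(name): name is "side" or "top"; returns the picture (420x560x3 uint8, blue, green, red); there is no depth.
- viewer.camera_params(name): a dict with "camera_matrix" (3x3 intrinsics, pixels), "rvec" (rotation vector, rad) and "tvec" (3), from world to camera coordinates, as OpenCV has them. Camera axes: x right, y down, z forward; pixel columns grow to the right and rows downward; lengths in mm; the calibration is good to about 2 mm. A picture is of the moment at which its call begins. camera_params takes no time and is no camera call.
- job.hand_in(): hands the job in, once; it reports no verdict.
Trained networks look in the newest picture that a camera, given by its name, has taken for a name from the list of things; names that differ only in an ending like _2 or _b are one class to them, and where a whole thing is asked for, a point or a joint stands for the part that bears it (a point fixed in the world has none). Each returns a list of dicts, best first, with "score" (0 to 1); they miss things now and then, are a little off and sometimes report something else, mostly with a low value. They report only what shows in the picture. A call takes as long as a camera call.
- viewer.boxes_of(camera, target): "centre" ([row, column] in pixels, amid what is visible of it).
The state is a dict: "time_s": time; "joint_positions": joint angles; "joint_vel": joint speeds; "effort": joint torques, N m; "position": TCP position; "orientation": TCP orientation; "contact_force": force on the tool from outside, world axes, zero at the start; "wrist_torque": the same for the moment, N m; "opening": finger opening in mm.
Only numpy, scipy, OpenCV 4.12 (cv2) and the standard library are available. Lean on these libraries where they do the work, as an engineer would, in place of code of your own. Each camera call takes 0.05 s, during which the arm holds its last target. There are 200 camera calls.

## Task

Set the lawn sprinkler for watering the narrow border: with a fingertip, flick the lugs on the edge of its black star wheel round, click by click, until the outlet that is one long straight slot has clicked in at the pointer on the hose-inlet arm. Only push the wheel: do not pinch it or press hard, and do not lift the sprinkler or shove it along the shelf. Leave the other things standing where they are.

Things in the scene. Friction and masses are not known exactly. Their poses are not given: they have to be found in the camera images.
- sprinkler: Lawn sprinkler, loose, about 1 kg: round green weighted base, 176 mm across, rim 14 mm and middle 26 mm high, on rubber feet. Origin: centre of its underside, on the wheel's vertical axis. Its x axis points along the hose-inlet arm, a tube 36 mm above the shelf whose brass hose tail ends 120 mm from the axis. Under the wheel towards -x: a click-spring housing, within 46 mm of the axis.
- pointer_tip (a point): inner point of the pointer, 61 mm from the axis and 87 mm above the shelf, facing the wheel. The pointer is a fixed grey metal post 14 mm wide standing on the hose-inlet arm, 61 to 74 mm from the axis, top 91 mm above the shelf.
- wheel_hub (a point): centre of the top face of the black plastic star wheel, 88 mm above the shelf, on the axis. Wheel: flat, round body of radius 42 mm, 22 mm thick (66 to 88 mm above the shelf), with six equal lugs of the same thickness on its edge, 10 mm wide with rounded ends that reach 58 mm from the axis; the gaps between lugs are 40 mm wide, open above and below.
- pattern_wheel (a joint): angle of the star wheel, rad, counter-clockwise seen from above; 0 or any whole turn = slot outlet at the pointer. A spring click stop holds it at each multiple of 60 degrees (1.047 rad), lugs then 30 degrees either side of the pointer. Turns both ways without end; a lug takes up to about 2.5 N to push; once pushed past half a click it snaps to the next stop by itself and does not coast further.
- slot_outlet (a point): centre of the slot outlet, 29 mm from the axis on the wheel's top face; turns with the wheel. Six brass outlets sit there 60 degrees apart, each midway between two lugs: the straight slot (30 x 7 mm, lying along the rim), then counter-clockwise one round hole, three dots, a ring of seven dots, four dots, a small raised cone.
- index_mark (a point): point fixed to the sprinkler, in line with the pointer, 29 mm from the axis and 88 mm above the shelf: the chosen outlet's centre stands here when clicked in
- blue_pot: glazed blue flower pot, 132 mm across the rim, 115 mm high; origin centre of underside
- glass_jar: closed glass jar, 84 mm across, 125 mm high; origin centre of underside
- clay_pot: small terracotta pot, 90 mm across the rim, 80 mm high; origin centre of underside
- brass_nozzle: brass hose nozzle standing on its wide end, 34 mm across, 98 mm high; origin centre of underside
- hose_coupling: grey plastic hose coupling standing upright near the sprinkler's inlet, 35 mm across, 46 mm high; origin centre of underside
- seed_tin: round steel seed tin with lid, 76 mm across, 78 mm high; origin centre of underside
- secateurs: secateurs lying flat, 175 mm long, 18 mm thick; origin at the pivot, blades towards its +x, handles towards its -x

How it is judged (in metres and radians):
At the end, for the whole second after the job is handed in: The slot outlet stands clicked in at the pointer (within 5 mm, about 10 degrees) and the wheel is still; the sprinkler stands level within 30 mm of where it was, and each of the seven other things within 20 mm of its place (horizontal distance between slot_outlet and index_mark below 0.005 m and velocity of joint pattern_wheel between -0.1 and 0.1 rad/s and angle between sprinkler's own z axis and vertical below 0.05 rad and distance of sprinkler from where it was at the start of the episode below 0.03 m and linear speed of sprinkler below 0.02 m/s and distance of each of blue_pot, glass_jar, clay_pot, brass_nozzle, hose_coupling, seed_tin, secateurs from where it was at the start of the episode below 0.02 m); the robot touches nothing.
It fails at once if the sprinkler or its wheel is pinched or pressed hard (more than 25 N) (contact force between the fingers and sprinkler above 25 N).
It fails at once if the sprinkler is lifted more than 10 mm off the shelf or tipped (height (world z) of sprinkler above 0.01 m or angle between sprinkler's own z axis and vertical above 0.2 rad).
It fails at once if the sprinkler is shoved more than 30 mm (distance of sprinkler from where it was at the start of the episode above 0.03 m).
It fails at once if another thing is knocked over or moved more than 20 mm (distance of any of blue_pot, glass_jar, clay_pot, brass_nozzle, hose_coupling, seed_tin, secateurs from where it was at the start of the episode above 0.02 m or angle between any of brass_nozzle, hose_coupling's own z axis and vertical above 0.3 rad).
It also fails if it takes over 45 s, if anything falls off the work surface, if the arm or the gripper's body presses on something with over 40 N, if the wrist force passes 120 N, or if a joint passes its speed limit or range.

## Working session

There is one attempt and no reset: what is moved stays moved. The work goes in short steps, Python scripts to look and compute and a shell command to move; the robot and the scene stay as the last step left them, time stands still between calls to the robot, and variables do not carry over. Pictures are saved under pics/ and viewed, about 8 in all and at most 12, crops included, and the job is handed in when it is done.

```bash
mkdir -p pics
cat > h.py <<'E'
import numpy as np, cv2
from station import readout, viewer, job
def cam(n):
    p=viewer.camera_params(n); K=np.array(p["camera_matrix"],float); R=cv2.Rodrigues(np.array(p["rvec"],float))[0]; t=np.array(p["tvec"],float).ravel(); return K,R,t
def at_z(n,rc,z):
    K,R,t=cam(n); d=R.T@np.linalg.inv(K)@np.array([rc[1],rc[0],1.]); c=-R.T@t
    return (c+d*(z-c[2])/d[2])[:2]
def proj(n,P):
    K,R,t=cam(n); q=K@(R@np.array(P,float)+t); return (q[1]/q[2],q[0]/q[2])
E
python3 - <<'E'
from h import *
for n in("side","top"):
    im=viewer.capture(n); cv2.imwrite(f"pics/{n}0.png",im)
    K,R,t=cam(n); print(n,(-R.T@t).round(),K[0,0])
Z=dict(sprinkler=30,pointer_tip=87,wheel_hub=88,slot_outlet=88,blue_pot=60,glass_jar=62,clay_pot=40,brass_nozzle=98,hose_coupling=46,seed_tin=78,secateurs=9)
for k,z in Z.items():
    b=viewer.boxes_of("top",k)[:2]
    print(k,[(round(x["score"],2),np.round(x["centre"]),at_z("top",x["centre"],z).round()) for x in b])
for k in("pointer_tip","wheel_hub","slot_outlet"):
    print(k,[(round(x["score"],2),np.round(x["centre"]),at_z("side",x["centre"],88).round()) for x in viewer.boxes_of("side",k)[:2]])
print(readout.state())
E
```

```text
side [ 468. -710.  863.] 461.47427119208334
top [394.   5. 961.] 386.1860201039143
sprinkler [(0.61, array([239., 323.]), array([496., -87.]))]
pointer_tip [(0.7, array([236., 322.]), array([497., -79.]))]
wheel_hub [(0.61, array([237., 326.]), array([495., -89.]))]
slot_outlet [(0.74, array([237., 324.]), array([494., -84.]))]
blue_pot [(0.73, array([225., 118.]), array([515., 401.]))]
glass_jar [(0.82, array([251., 456.]), array([ 472., -391.]))]
clay_pot [(0.85, array([178., 449.]), array([ 653., -394.]))]
brass_nozzle [(0.66, array([295., 182.]), array([358., 228.]))]
hose_coupling [(0.61, array([177., 340.]), array([ 648., -127.])), (0.39, array([315., 402.]), array([ 325., -268.]))]
seed_tin [(0.76, array([171., 144.]), array([644., 342.]))]
secateurs [(0.57, array([316., 402.]), array([ 319., -279.])), (0.53, array([238., 326.]), array([501., -96.]))]
pointer_tip [(0.65, array([258., 270.]), array([ 492., -142.])), (0.55, array([367., 368.]), array([ 646., -390.]))]
wheel_hub [(0.93, array([242., 269.]), array([ 492., -102.]))]
slot_outlet [(0.96, array([241., 270.]), array([496., -99.]))]
{'time_s': 0.8, 'joint_positions': array([62.33295462, 27.32771785,  1.28215021, 89.11771725, -0.65686508,
       63.55887709, -4.76133802]), 'joint_vel': array([-0.05746955, -0.02627725, -0.04765805, -0.02435116,  0.0236915 ,
        0.04334427,  0.04465225]), 'effort': array([-3.28164879e-04, -5.96268690e+01,  1.60633631e+00, -2.81540465e+01,
        1.25354252e-02,  1.55979633e-03,  1.92695916e-05]), 'position': array([ 247.11199703, -628.15832182,  231.33625244]), 'orientation': array([[ 3.66081326e-01, -9.30582862e-01,  1.71297896e-05],
       [-9.30582860e-01, -3.66081327e-01, -5.07474189e-05],
       [ 5.34955744e-05,  2.63699382e-06, -9.99999999e-01]]), 'contact_force': array([-0.24462002, -0.62613242,  0.57592957]), 'wrist_torque': array([ 0.01891885, -0.01752613, -0.00792619]), 'opening': 85.54489054981549}
```

View pics/top0.png

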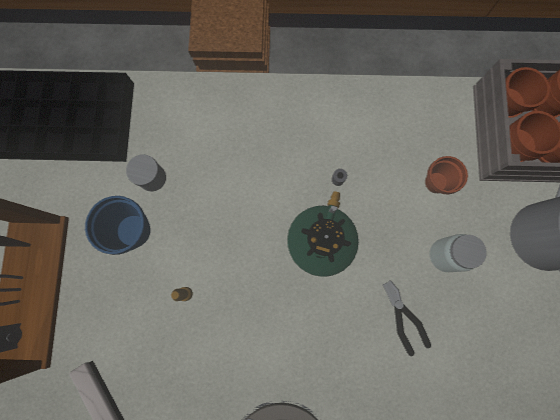

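View pics/side0.png

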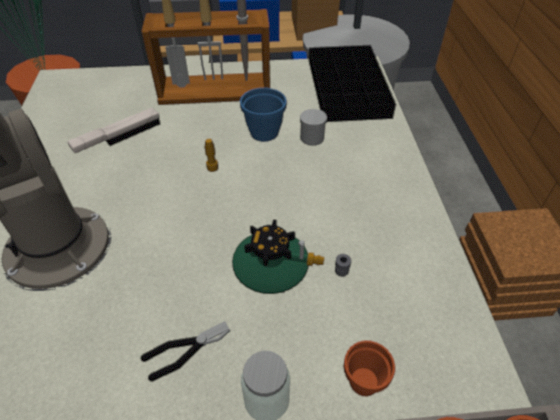

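Run:
```python
import cv2,numpy as np
a=cv2.imread("pics/top0.png")[160:285,275:375]; b=cv2.imread("pics/side0.png")[205:300,225:330]
f=lambda i:cv2.resize(np.clip(255*(i/255.)**.6,0,255).astype('uint8'),(400*i.shape[1]//100,400*i.shape[0]//100),interpolation=cv2.INTER_CUBIC)
a,b=f(a),f(b); h=max(a.shape[0],b.shape[0]); p=lambda i:cv2.copyMakeBorder(i,0,h-i.shape[0],0,0,0)
c=np.hstack([p(a),p(b)[:, :400]]);cv2.imwrite("pics/z0.png",c);print(c.shape)
```

```text
(500, 800, 3)
```

View pics/z0.png

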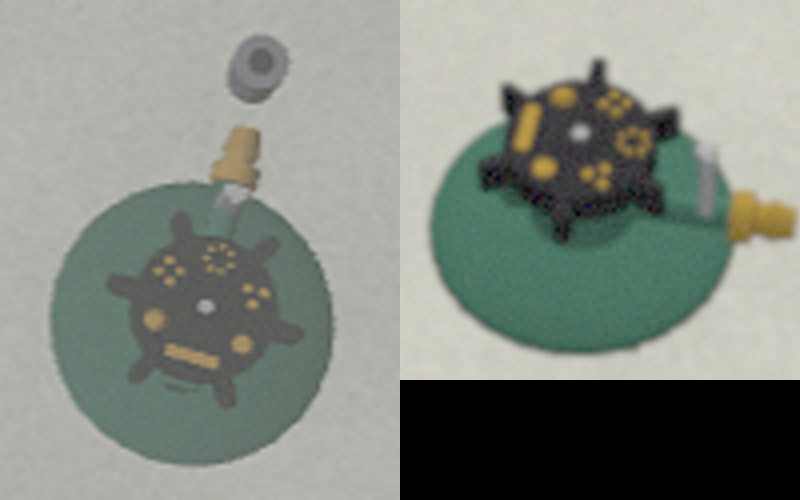

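Run:
```python
from h import *
H=[at_z("top",(236.5,326.3),88),at_z("side",(238,269.75),88)]
P=[at_z("top",(160+192/4,275+233/4),91),at_z("side",(241.7,301.3),91)]
for h,p in zip(H,P): d=p-h; print(h.round(1),p.round(1),np.hypot(*d),np.degrees(np.arctan2(d[1],d[0])))
h=(H[0]+H[1])/2; d=(P[0]+P[1])/2-h; a0=np.degrees(np.arctan2(d[1],d[0])); print(h,a0)
tcp=readout.state()["position"]
for r,a in [(90,a0-57),(62,a0-57)]:
    q=h+r*np.array([np.cos(np.radians(a)),np.sin(np.radians(a))]); print(r,a,q, q-tcp[:2])
```

```text
[496.2 -89. ] [ 561.8 -104.4] 67.3925825699201 -13.222244810174962
[495.7 -90.5] [ 561.6 -108.7] 68.37778029330869 -15.432260556578074
[495.94775661 -89.76183726] -14.335272005163041
90 -71.33527200516303 [ 524.75043999 -175.02850971] [277.63844296 453.12981211]
62 -71.33527200516303 [ 515.78960516 -148.50110051] [268.67760813 479.65722132]
```

```bash
python3 -m creep '[{"fingers":0,"xyz":[0.069,0.112,0],"turn":[0,0,-2]},{"fingers":0,"xyz":[0.137,0.223,0],"turn":[0,0,-4]},{"fingers":0,"xyz":[0.206,0.335,0],"turn":[0,0,-5.5]},{"fingers":0,"xyz":[0.275,0.447,0],"turn":[0,0,-5.5]},{"fingers":0,"xyz":[0.275,0.447,0],"turn":[0,0,-5.5]},{"fingers":0,"xyz":[0.275,0.447,0],"turn":[0,0,-5.5]},{"fingers":0,"xyz":[0.275,0.447,0],"turn":[0,0,-5.5]},{"fingers":0,"xyz":[0.275,0.447,0],"turn":[0,0,-5.5]},{"fingers":0,"xyz":[0.275,0.447,0],"turn":[0,0,-5.5]},{"fingers":0,"xyz":[0.275,0.447,0],"turn":[0,0,-5.5]},{"fingers":0,"xyz":[0.275,0.447,0],"turn":[0,0,-5.5]},{"fingers":0,"xyz":[0.275,0.447,0],"turn":[0,0,-5.5]}]'
```

```text
time_s: 2.3
position: [521.3, -183.0, 231.3]
orientation: [[0.272, -0.962, -0.0], [-0.962, -0.272, -0.001], [0.001, 0.001, -1.0]]
contact_force: [-0.9, -0.1, -0.4]
opening: 0.0
```

```bash
python3 -m creep '[{"fingers":0,"xyz":[0,0,-0.05],"turn":[0,0,0]},{"fingers":0,"xyz":[0,0,-0.1],"turn":[0,0,0]},{"fingers":0,"xyz":[0,0,-0.14],"turn":[0,0,0]},{"fingers":0,"xyz":[0,0,-0.16],"turn":[0,0,0]},{"fingers":0,"xyz":[0,0,-0.16],"turn":[0,0,0]},{"fingers":0,"xyz":[0,0,-0.16],"turn":[0,0,0]}]'
python3 - <<'E'
from h import *
f=lambda i:cv2.resize(np.clip(255*(i/255.)**.6,0,255).astype('uint8'),(400,500),interpolation=cv2.INTER_CUBIC)
a=viewer.capture("top")[160:285,275:375];b=viewer.capture("side")[190:315,220:320]
cv2.imwrite("pics/z1.png",np.hstack([f(a),f(b)]))
E
```

```text
time_s: 3.05
position: [521.7, -183.9, 72.3]
orientation: [[0.271, -0.962, 0.001], [-0.962, -0.271, -0.001], [0.001, -0.001, -1.0]]
contact_force: [-0.5, -0.2, 1.3]
opening: 0.0
```

View pics/z1.png

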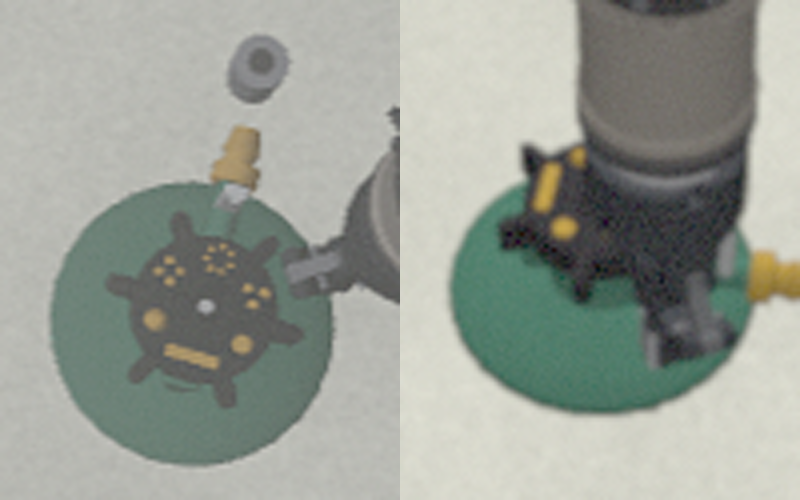

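```bash
python3 -m creep '[{"fingers":0,"xyz":[-0.004,0.018,0],"turn":[0,0,0]},{"fingers":0,"xyz":[-0.008,0.0356,0],"turn":[0,0,0]},{"fingers":0,"xyz":[-0.008,0.0356,0],"turn":[0,0,0]},{"fingers":0,"xyz":[-0.013,0.034,0],"turn":[0,0,-5]},{"fingers":0,"xyz":[-0.0193,0.0332,0],"turn":[0,0,-10]},{"fingers":0,"xyz":[-0.0225,0.033,0],"turn":[0,0,-13]},{"fingers":0,"xyz":[-0.0225,0.033,0],"turn":[0,0,-13]}]'
```

```text
time_s: 4.03
position: [499.5, -150.7, 72.7]
orientation: [[0.049, -0.999, 0.001], [-0.999, -0.049, -0.002], [0.002, -0.001, -1.0]]
contact_force: [0.1, 0.1, 0.3]
opening: -0.2
```

```bash
python3 -m creep '[{"fingers":0,"xyz":[-0.005,-0.0002,0],"turn":[0,0,-5]},{"fingers":0,"xyz":[-0.010,0,0],"turn":[0,0,-9]},{"fingers":0,"xyz":[-0.0162,0.001,0],"turn":[0,0,-15]},{"fingers":0,"xyz":[-0.0224,0.0027,0],"turn":[0,0,-21]},{"fingers":0,"xyz":[-0.0283,0.005,0],"turn":[0,0,-27]},{"fingers":0,"xyz":[-0.033,0.0073,0],"turn":[0,0,-32]},{"fingers":0,"xyz":[-0.033,0.0073,0],"turn":[0,0,-32]},{"fingers":0,"xyz":[-0.033,0.0073,0],"turn":[0,0,-32]}]'
python3 - <<'E'
from h import *
f=lambda i:cv2.resize(np.clip(255*(i/255.)**.6,0,255).astype('uint8'),(400,500),interpolation=cv2.INTER_CUBIC)
a=viewer.capture("top")[160:285,275:375];b=viewer.capture("side")[190:315,220:320]
cv2.imwrite("pics/z2.png",np.hstack([f(a),f(b)]))
E
```

```text
time_s: 5.03
position: [466.8, -143.4, 72.8]
orientation: [[-0.486, -0.874, 0.0], [-0.874, 0.486, -0.003], [0.002, -0.002, -1.0]]
contact_force: [1.0, -1.0, 0.2]
opening: -0.0
```

View pics/z2.png

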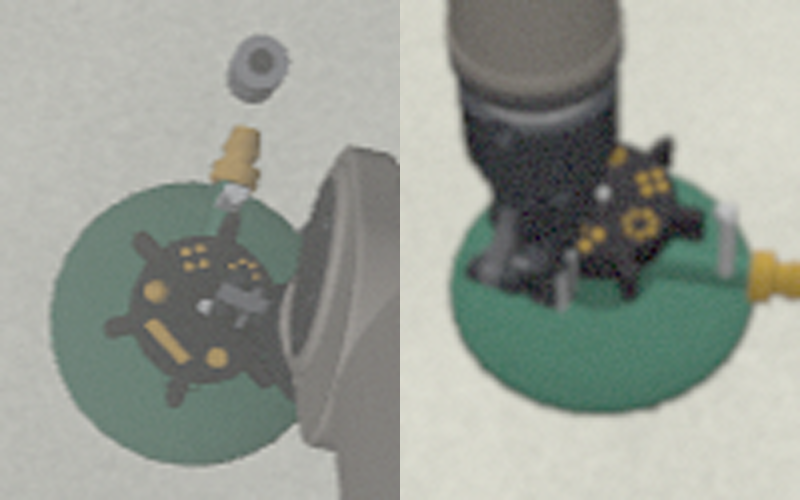

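```bash
python3 -m creep '[{"fingers":0,"xyz":[-0.0049,0.0028,0],"turn":[0,0,-5]},{"fingers":0,"xyz":[-0.0084,0.0053,0],"turn":[0,0,-9]},{"fingers":0,"xyz":[-0.0084,0.0053,0],"turn":[0,0,-9]},{"fingers":0,"xyz":[-0.0084,0.0053,0],"turn":[0,0,-9]},{"fingers":0,"xyz":[-0.020,-0.010,0],"turn":[0,0,-9]},{"fingers":0,"xyz":[-0.0324,-0.0254,0],"turn":[0,0,-9]},{"fingers":0,"xyz":[-0.0324,-0.0254,0],"turn":[0,0,-2]},{"fingers":0,"xyz":[-0.010,-0.040,0],"turn":[0,0,8]},{"fingers":0,"xyz":[0.0118,-0.0451,0],"turn":[0,0,18]},{"fingers":0,"xyz":[0.035,-0.046,0],"turn":[0,0,28]},{"fingers":0,"xyz":[0.0584,-0.0422,0],"turn":[0,0,38]},{"fingers":0,"xyz":[0.0584,-0.0422,0],"turn":[0,0,46]}]'
python3 - <<'E'
from h import *
f=lambda i:cv2.resize(np.clip(255*(i/255.)**.6,0,255).astype('uint8'),(400,500),interpolation=cv2.INTER_CUBIC)
a=viewer.capture("top")[160:285,275:375];b=viewer.capture("side")[190:315,220:320]
cv2.imwrite("pics/z3.png",np.hstack([f(a),f(b)]))
E
```

```text
time_s: 6.62
position: [527.5, -185.3, 72.9]
orientation: [[0.297, -0.955, 0.004], [-0.955, -0.297, -0.001], [0.002, -0.004, -1.0]]
contact_force: [-1.2, -0.6, 0.1]
opening: 0.1
```

View pics/z3.png

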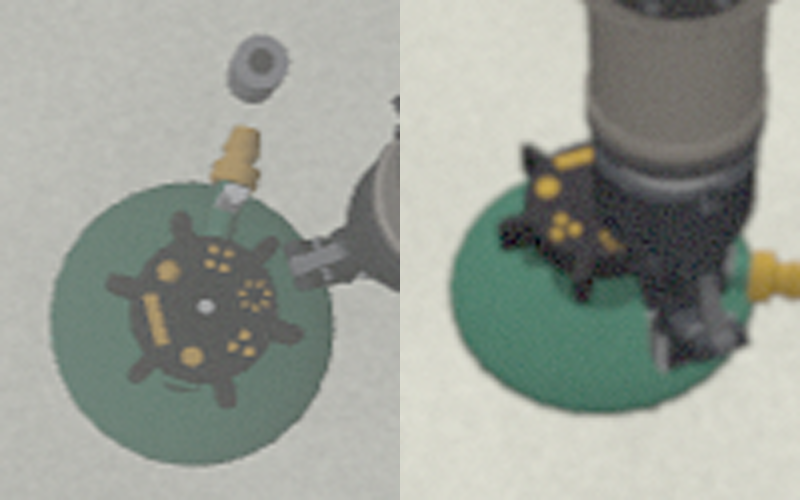

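```bash
python3 -m creep '[{"fingers":0,"xyz":[-0.011,0.018,0],"turn":[0,0,-1]},{"fingers":0,"xyz":[-0.0145,0.0368,0],"turn":[0,0,-1]},{"fingers":0,"xyz":[-0.0145,0.0368,0],"turn":[0,0,-1]},{"fingers":0,"xyz":[-0.0251,0.0346,0],"turn":[0,0,-11]},{"fingers":0,"xyz":[-0.0315,0.0343,0],"turn":[0,0,-17]},{"fingers":0,"xyz":[-0.0379,0.0346,0],"turn":[0,0,-23]},{"fingers":0,"xyz":[-0.0442,0.0356,0],"turn":[0,0,-29]},{"fingers":0,"xyz":[-0.0504,0.0373,0],"turn":[0,0,-35]},{"fingers":0,"xyz":[-0.0563,0.0396,0],"turn":[0,0,-41]},{"fingers":0,"xyz":[-0.062,0.0425,0],"turn":[0,0,-47]},{"fingers":0,"xyz":[-0.0674,0.0459,0],"turn":[0,0,-53]},{"fingers":0,"xyz":[-0.0699,0.0479,0],"turn":[0,0,-56]}]'
```

```text
time_s: 8.22
position: [455.8, -138.4, 72.8]
orientation: [[-0.632, -0.775, 0.001], [-0.775, 0.632, -0.003], [0.002, -0.003, -1.0]]
contact_force: [0.7, -0.1, -1.0]
opening: -0.1
```

```bash
python3 -m creep '[{"fingers":0,"xyz":[0,0,0],"turn":[0,0,0]},{"fingers":0,"xyz":[-0.011,-0.015,0],"turn":[0,0,0]},{"fingers":0,"xyz":[-0.0228,-0.0293,0],"turn":[0,0,0]},{"fingers":0,"xyz":[-0.0228,-0.0293,0],"turn":[0,0,9]},{"fingers":0,"xyz":[0,-0.045,0],"turn":[0,0,19]},{"fingers":0,"xyz":[0.0228,-0.0501,0],"turn":[0,0,29]},{"fingers":0,"xyz":[0.046,-0.051,0],"turn":[0,0,39]},{"fingers":0,"xyz":[0.0694,-0.0472,0],"turn":[0,0,49]},{"fingers":0,"xyz":[0.0694,-0.0472,0],"turn":[0,0,56]},{"fingers":0,"xyz":[0.0694,-0.0472,0],"turn":[0,0,56]}]'
python3 - <<'E'
from h import *
f=lambda i:cv2.resize(np.clip(255*(i/255.)**.6,0,255).astype('uint8'),(400,500),interpolation=cv2.INTER_CUBIC)
a=viewer.capture("top")[160:285,275:375]
cv2.imwrite("pics/z4.png",f(a))
E
```

```text
time_s: 9.48
position: [524.1, -187.3, 72.5]
orientation: [[0.287, -0.958, 0.002], [-0.958, -0.287, -0.001], [0.002, -0.002, -1.0]]
contact_force: [-0.6, -0.3, 0.4]
opening: 0.1
```

View pics/z4.png

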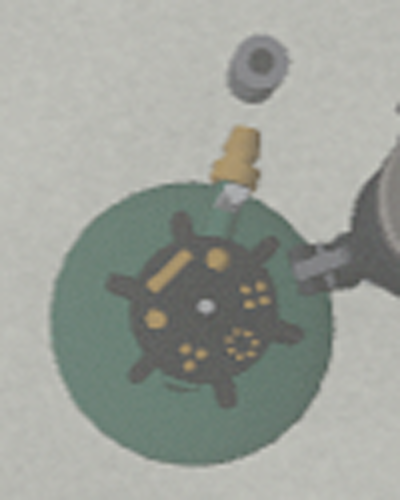

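The slot is now one click short of the pointer (at about 170,270 in the crop, with the cone at the pointer), and the sprinkler has not moved. I'll make the third flick from (524.1, -187.3).

```bash
python3 -m creep '[{"fingers":0,"xyz":[-0.008,0.020,0],"turn":[0,0,-1]},{"fingers":0,"xyz":[-0.0111,0.0388,0],"turn":[0,0,-1]},{"fingers":0,"xyz":[-0.0111,0.0388,0],"turn":[0,0,-1]},{"fingers":0,"xyz":[-0.0217,0.0366,0],"turn":[0,0,-11]},{"fingers":0,"xyz":[-0.0281,0.0363,0],"turn":[0,0,-17]},{"fingers":0,"xyz":[-0.0345,0.0366,0],"turn":[0,0,-23]},{"fingers":0,"xyz":[-0.0408,0.0376,0],"turn":[0,0,-29]},{"fingers":0,"xyz":[-0.047,0.0393,0],"turn":[0,0,-35]},{"fingers":0,"xyz":[-0.0529,0.0416,0],"turn":[0,0,-41]},{"fingers":0,"xyz":[-0.0586,0.0445,0],"turn":[0,0,-47]},{"fingers":0,"xyz":[-0.064,0.0479,0],"turn":[0,0,-53]},{"fingers":0,"xyz":[-0.0665,0.0499,0],"turn":[0,0,-56]}]'
```

```text
time_s: 11.02
position: [457.5, -137.8, 72.7]
orientation: [[-0.637, -0.77, 0.0], [-0.77, 0.637, -0.003], [0.002, -0.002, -1.0]]
contact_force: [-0.8, -0.2, -0.3]
opening: 0.1
```

```bash
python3 -m creep '[{"fingers":0,"xyz":[0,0,0],"turn":[0,0,0]},{"fingers":0,"xyz":[-0.011,-0.015,0],"turn":[0,0,0]},{"fingers":0,"xyz":[-0.024,-0.030,0],"turn":[0,0,0]},{"fingers":0,"xyz":[-0.028,-0.036,0.01],"turn":[0,0,0]},{"fingers":0,"xyz":[-0.028,-0.036,0.05],"turn":[0,0,0]},{"fingers":0,"xyz":[-0.028,-0.045,0.1],"turn":[0,0,0]},{"fingers":0,"xyz":[-0.028,-0.09,0.15],"turn":[0,0,0]},{"fingers":0,"xyz":[-0.028,-0.14,0.15],"turn":[0,0,0]},{"fingers":0,"xyz":[-0.028,-0.16,0.15],"turn":[0,0,0]},{"fingers":0,"xyz":[-0.028,-0.16,0.15],"turn":[0,0,0]},{"fingers":0,"xyz":[-0.028,-0.16,0.15],"turn":[0,0,0]},{"fingers":0,"xyz":[-0.028,-0.16,0.15],"turn":[0,0,0]}]'
python3 - <<'E'
from h import *
im=viewer.capture("top"); o=cv2.imread("pics/top0.png")
f=lambda i:cv2.resize(np.clip(255*(i/255.)**.6,0,255).astype('uint8'),(400,500),interpolation=cv2.INTER_CUBIC)
g=cv2.copyMakeBorder(cv2.resize(im,(400,300)),0,200,0,0,0)
cv2.imwrite("pics/z5.png",np.hstack([f(im[160:285,275:375]),g]))
print(np.abs(readout.state()["joint_vel"]).max())
for k in("brass_nozzle","hose_coupling","clay_pot","blue_pot","seed_tin","glass_jar","secateurs","sprinkler"): print(k,[(np.round(x["centre"]),round(x["score"],2)) for x in viewer.boxes_of("top",k)[:1]])
E
```

```text
time_s: 12.52
position: [429.7, -296.4, 222.7]
orientation: [[-0.636, -0.772, 0.0], [-0.772, 0.636, -0.002], [0.001, -0.002, -1.0]]
contact_force: [-0.3, 0.6, -0.1]
opening: -0.4
0.28157641214179946
brass_nozzle []
hose_coupling [(array([178., 340.]), 0.56)]
clay_pot [(array([176., 447.]), 0.68)]
blue_pot [(array([228., 116.]), 0.79)]
seed_tin [(array([174., 145.]), 0.82)]
glass_jar [(array([238., 455.]), 0.67)]
secateurs [(array([317., 402.]), 0.57)]
sprinkler [(array([234., 324.]), 0.83)]
```

View pics/z5.png

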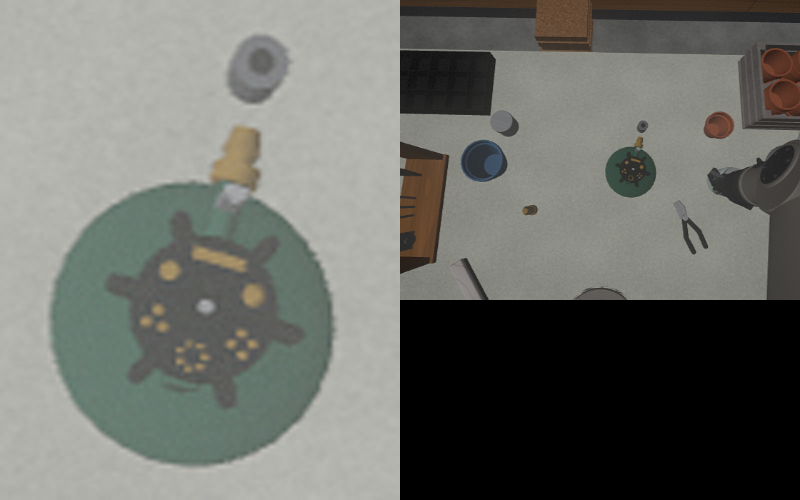

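The slot now stands at the pointer (218,260 in the crop), the sprinkler has not shifted, and the arm is clear.

```bash
python3 -c "
from station import job; print(job.hand_in())"
```

```text
the job is handed in; nothing more can be done
None
```

The slot outlet is clicked in at the pointer and the job is handed in; no verdict came back. I flicked the star wheel three clicks clockwise with the shut fingertips, moving outward and back round between flicks.

**Last top picture:**
- **Sprinkler:** the slot sits in line with the pointer. The lugs are in their click positions, and the sprinkler shows no shift from the first picture.
- **Other things:** all are standing where they were, by eye.
- **Forces:** contact readings between moves stayed under about 2 N. They were read only at the end of each move, not during it.
- **Time and clearance:** the arm ended clear of everything, with the fingertips at 223 mm height, at 12.5 s of the 45 s allowed.

**Checks that failed or disagreed:**
- **First push:** it stopped right at half a click, so I pushed about 9 degrees further before it snapped over.
- **Brass nozzle:** the network missed it in the last picture, though it is visible in its place.
- **Glass jar:** its detected centre was 13 rows off its first reading. The raised gripper partly hides it in that view, and the fingertips passed about 100 mm above its top.

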